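# Pass the red-lidded sample tin into the dry box

### The job

Stand the red-lidded sample tin in the open hatch on top of the clear dry box, slide the outer door (orange handle) fully shut over it, and only then slide the inner door (green handle) open so that the tin drops into the dry box. The two doors must never be open at the same time, and the outer door stays fully shut at the end; the inner door may be left open.

Things in the scene. Friction and masses are not known exactly. Their poses are not given: they have to be found in the camera images.
- tin_mid (a point): Centre (half-way up) of the sample tin to pass through: an upright steel cylinder, 50 mm in diameter, 45 mm tall, about 120 g, its top 15 mm a red lid of the same diameter. Two look-alike tins, with a blue and a white lid, stand near it. Its z axis is the tin's own axis.
- hatch: Clear dry box with the two-door hatch, fixed. Origin on the table under the hatch shaft's centre, z up; both doors slide along its y; yaw varies. Shaft inside: 130 mm (x) by 110 (y), 6 mm white walls, tops at z 124. Shaft floor is the inner door, top at z 71. Box below: floor z 8, reaches x -71 to 193. Rails: outer door to y +191 (top z 123), inner door to y -231 (top z 66).
- outer_door (a joint): Outer door: clear sliding lid with orange rim, 140 x 124 mm, top at z 132. Value in m: 0 fully shut (end stop), 0.12 fully open (towards the hatch's +y); starts at 0.105 or more. Handle: upright orange block 40 mm (x) by 12 (y), z 130 to 170, centred in the hatch's frame at x 0, y = 45 mm + value. About 1.5 N of friction; stays where left.
- inner_door (a joint): Inner door: steel plate, the shaft's floor. Value in m: 0 fully shut (at start), 0.12 fully open (end stop, towards the hatch's -y). Handle: upright green block outside the shaft, 40 mm (x) by 12 (y), z 71 to 170, centred in the hatch's frame at x 0, y = -110 mm - value. About 1.5 N of friction; stays where left. Open it to 0.1 or more to drop the tin.
Mind the look-alikes: they are no part of the job. What is shaped like the part that bears tin_mid but pink or turquoise is not meant.

How it is judged:
On the way, in this order (a step that is already met when the one before it is completed fails the run):
1. the red-lidded tin stands upright in the hatch, on the shut inner door (x of tin_mid in the frame of hatch between -0.065 and 0.065 m and y of tin_mid in the frame of hatch between -0.055 and 0.055 m and z of tin_mid in the frame of hatch between 0.08 and 0.11 m and angle between tin_mid's own z axis and vertical below 0.2 rad and value of joint inner_door below 0.01 m and value of joint outer_door above 0.05 m), for 0.2 s.
2. the outer door is fully shut (within 10 mm) over the tin, the inner door still shut (x of tin_mid in the frame of hatch between -0.065 and 0.065 m and y of tin_mid in the frame of hatch between -0.055 and 0.055 m and z of tin_mid in the frame of hatch between 0.08 and 0.11 m and value of joint each of outer_door, inner_door below 0.01 m), for 0.2 s.
3. the inner door is opened and the tin has dropped into the dry box, the outer door still shut (x of tin_mid in the frame of hatch between -0.065 and 0.12 m and y of tin_mid in the frame of hatch between -0.055 and 0.055 m and z of tin_mid in the frame of hatch between 0.015 and 0.05 m and value of joint outer_door below 0.01 m and value of joint inner_door above 0.05 m), for 0.2 s.
At the end, for the whole second after the job is handed in: The red-lidded tin lies in the dry box below the inner door (its centre less than 50 mm above the table, any way up) and the outer door is fully shut (within 10 mm); the inner door may be open or shut (x of tin_mid in the frame of hatch between -0.065 and 0.12 m and y of tin_mid in the frame of hatch between -0.055 and 0.055 m and z of tin_mid in the frame of hatch between 0.015 and 0.05 m and value of joint outer_door below 0.01 m and velocity of joint outer_door below 0.01 m/s); the robot touches nothing.
It fails at once if both doors open at the same time (each by more than 15 mm) (value of joint each of outer_door, inner_door above 0.015 m).
It also fails if it takes over 58 s, if anything falls off the work surface, if the arm or the gripper's body presses on something with over 40 N, if the wrist force passes 120 N, or if a joint passes its speed limit or range.

### The arm

A 7-joint arm with a two-finger parallel gripper is mounted at the origin on the work surface. World frame = base frame: x ahead of the robot, y to its left, z up, the work surface at z = 0. Lengths are in m, angles in rad, forces in N, time in s.
With the tool pointing down it reaches from about 0.425 to 0.925 m from the base axis. Payload 6.8 kg.
Tool frame: the origin (TCP) lies on the mounting face of the last link; the fingertips stand 173 mm ahead of it and the grasp point (between the pads) lies 155 mm ahead of it; z points along the fingers, y is the line along which they close (so a half turn about z gives the same grasp; the last joint's range is limited). The gripper opens to 85 mm and grips with 20 to 120 N. Pads are 22 mm wide; open, the fingers measure 114 mm over their backs; the gripper's body (76 mm by 85 mm) begins 54 mm behind the grasp point. The pads swing forward as they close: fully open they stand 13 mm farther back than shut.
Start: joints at [-1.388, 0.477, 0.022, 1.555, -0.011, 1.109, -0.083], TCP at [0.194, 0.647, 0.405] pointing down, gripper open.
Joint ranges: [-2.96, 2.96], [-0.34, 2.1], [-1.41, 1.46], [0.24, 2.44], [-1.37, 4.51], [0.17, 1.92], [-2.96, 2.96]. Speed limits (rad/s): [2.39, 2.39, 3.14, 3.14, 3.14, 3.14, 3.14].

### API

Orientations are given as a unit quaternion [w, x, y, z].
In Python, from station import bot gives the robot as it stands. The module is installed in compiled form; this text tells all that it offers.
- The arm moves only by the shell command python3 -m pendant 'ROWS' [FORCE]. ROWS is JSON, a list of rows, each a list of 5 numbers: the finger opening in m, from 0 to 0.0854, then the shift along the tool's x, y, z in m, then the turn about the tool's z in degrees. In form: [[jaw, x, y, z, yaw], ...]. A call has 1 to 12 rows; each row shifts and turns the commanded pose from where the row before left it, along the tool's axes as they then stand; what a row does not reach is not made up. A row lasts 1/12 s, in which the tool goes at most 41.7 mm and 7.16 degrees, less where a joint would pass 70% of its speed; a pose out of reach is approached as far as the arm can. A call with a gripper value outside its range is refused whole. The fingers move at their own pace and stop on an object; FORCE is the grip in N (left out, the last holds). Time passes only in rows, so rows that do not move let the fingers close. It gives the time, the measured TCP pose, the force, the opening and the grip force at its end, in the units of the state.
- bot.get_obs(): the state, without advancing time (a new reading comes with each control period).
- bot.read_camera(name): name is "scene" or "top" or "wrist"; returns (picture, depth): 384x512x3 uint8, blue, green, red; 384x512 float32, m along the optical axis (not along the pixel's ray), 0 where there is no reading.
- bot.camera_model(name): a dict with "intrinsics" (3x3 intrinsics, pixels), "R" (3x3) and "t" (3): a world point X has camera coordinates R X + t. Camera axes: x right, y down, z forward; pixel columns grow to the right and rows downward; lengths in m; the calibration is good to about 2 mm. A picture is of the moment at which its call begins: read the wrist's pose just before it. camera_model takes no time and is no camera call; for the wrist camera it gives the pose at the moment of the call.
- bot.hand_in(): hands the job in; it is judged then, once.
Trained networks look in the newest picture that a camera, given by its name, has taken for a name from the list of things; names that differ only in an ending like _2 or _b are one class to them, and where a whole thing is asked for, a point or a joint stands for the part that bears it (a point fixed in the world has none). Each returns a list of dicts, best first, with "score" (0 to 1); they miss things now and then, are a little off and sometimes report something else, mostly with a low value. They report only what shows in the picture. A call takes as long as a camera call. They do not tell look-alikes from the thing itself.
- bot.boxes_of(name, camera): "at" ([column, row] in pixels, amid what is visible of it).
- bot.trace(name, camera): "mask" (384x512 bool, what is visible of it) and "at" ([column, row] in pixels, amid what is visible of it).
- bot.pinpoint(name, camera): "at" ([column, row] in pixels: a listed point, or the origin of a listed thing).
The state is a dict: "t": time; "q": joint angles; "joint_vel": joint speeds; "joint_torque": joint torques, N m; "eef_pos": TCP position; "tool_rot": TCP orientation; "contact_force": force on the tool from outside, world axes, zero at the start; "torque": the same for the moment, N m; "gripper_width": opening from 0.0 (shut) to 1.0 (fully open); "grasp_force": force on a finger pad.
Only numpy, scipy, OpenCV 4.12 (cv2) and the standard library are available. Lean on these libraries where they do the work, as an engineer would, in place of code of your own. Each camera call takes 0.05 s, during which the arm holds its last target. There are 200 camera calls.

## Working session

There is one attempt and no reset: what is moved stays moved. The work goes in short steps, Python scripts to look and compute and a shell command to move; the robot and the scene stay as the last step left them, time stands still between calls to the robot, and variables do not carry over. Pictures are saved under pics/ and viewed, at most 10 in all, crops included, and the job is handed in when it is done.

```bash
mkdir -p pics; cat > h.py <<'E'
import numpy as np, cv2
from station import bot
def world(cam,px,depth,m=None):
    m=m or bot.camera_model(cam); K=np.array(m["intrinsics"]);R=np.array(m["R"]);t=np.array(m["t"])
    c=np.linalg.solve(K,[px[0],px[1],1.])*depth
    return R.T@(c-t)
def onplane(cam,px,z,m=None):
    m=m or bot.camera_model(cam); K=np.array(m["intrinsics"]);R=np.array(m["R"]);t=np.array(m["t"])
    d=R.T@np.linalg.solve(K,[px[0],px[1],1.]); o=-R.T@t
    return o+d*(z-o[2])/d[2]
E
python3 - <<'E'
from h import *
o=bot.get_obs();print(o["t"],o["eef_pos"],o["tool_rot"],o["gripper_width"])
ims=[]
for c in("top","scene"):
    p,d=bot.read_camera(c);ims.append(p);np.save(c+"_d.npy",d)
    for n in("tin_mid","hatch","outer_door","inner_door"):
        for f in ("boxes_of","pinpoint"):
            try: r=getattr(bot,f)(n,c)
            except Exception as e: print(c,n,f,e);continue
            for x in r[:5]:
                a=x["at"];i,j=int(a[1]),int(a[0]);dd=d[min(max(i,0),383),min(max(j,0),511)]
                print(c,n,f,round(x["score"],2),np.round(a,1),np.round(world(c,a,dd),3))
cv2.imwrite("pics/a.png",ims[0]);cv2.imwrite("pics/b.png",ims[1])
E
```

```text
0.0 [0.19345615 0.64639078 0.4037326 ] [-6.65385800e-05  1.44876121e-01  9.89449369e-01 -9.22925677e-04] 1.0012474924875727
top tin_mid boxes_of 0.87 [151.4 240.5] [0.384 0.415 0.042]
top tin_mid boxes_of 0.85 [159.  192.3] [0.489 0.401 0.043]
top tin_mid boxes_of 0.76 [170.7 143.3] [0.598 0.377 0.045]
top tin_mid pinpoint 0.96 [171.5 141.8] [0.602 0.376 0.042]
top tin_mid pinpoint 0.68 [151.  235.1] [0.395 0.415 0.047]
top tin_mid pinpoint 0.64 [162.3 191.1] [0.491 0.394 0.044]
top hatch boxes_of 0.93 [376.9 157.9] [ 0.554 -0.07   0.071]
top hatch pinpoint 0.69 [376.1 173.1] [ 0.521 -0.067  0.07 ]
top outer_door boxes_of 0.81 [335.4 168.4] [0.521 0.029 0.131]
top outer_door pinpoint it knows: hatch, tin_mid
top inner_door boxes_of 0.81 [400.7 165.4] [ 0.537 -0.12   0.071]
top inner_door pinpoint it knows: hatch, tin_mid
scene tin_mid boxes_of 0.98 [240.7  99.4] [0.593 0.371 0.047]
scene tin_mid boxes_of 0.84 [162.5 132.3] [0.388 0.396 0.043]
scene tin_mid boxes_of 0.6 [202.4 113.4] [0.494 0.389 0.044]
scene tin_mid pinpoint 0.95 [161.9 132.4] [0.386 0.397 0.044]
scene tin_mid pinpoint 0.85 [204.4 113.5] [0.498 0.387 0.043]
scene tin_mid pinpoint 0.74 [241.6  99.6] [0.597 0.372 0.042]
scene hatch boxes_of 0.74 [344.7 244.1] [ 0.562 -0.067  0.07 ]
scene hatch pinpoint 0.86 [334. 271.] [ 0.51  -0.098  0.068]
scene outer_door boxes_of 0.76 [304.3 211.4] [0.518 0.021 0.128]
scene outer_door pinpoint it knows: hatch, tin_mid
scene inner_door boxes_of 0.96 [354.4 273.9] [ 0.54  -0.126  0.068]
scene inner_door pinpoint it knows: hatch, tin_mid
```

View pics/a.png

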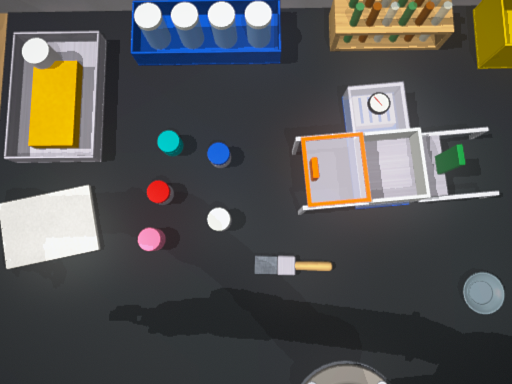

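View pics/b.png

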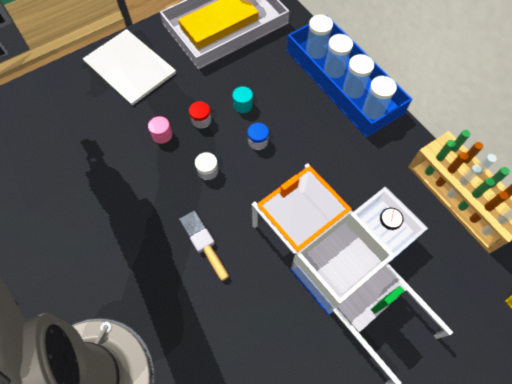

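The red lid shows at top (159,192) and scene (200,110). The look-alikes in top are pink (150,240), turquoise (169,142), blue (218,154) and white (219,219). The red one fits the description. The orange handle is at top (315,168) and the green one at (452,158).

```bash
python3 - <<'E'
from h import *
p=cv2.imread("pics/a.png");q=cv2.imread("pics/b.png")
cv2.imwrite("pics/c.png",np.hstack([cv2.resize(p[120:260,120:250],(390,420)),cv2.resize(q[75:185,135:285],(409,300)).copy() if 0 else cv2.resize(q[75:185,135:285],(390,420))]))
def pts(c,im,lo,hi,zlo,zhi,xy):
    h=cv2.cvtColor(im,cv2.COLOR_BGR2HSV);d=np.load(c+"_d.npy")
    m=cv2.inRange(h,lo,hi)>0
    P=np.array([world(c,(j,i),d[i,j],M[c]) for i,j in zip(*np.nonzero(m)) if d[i,j]>0])
    P=P[(P[:,2]>zlo)&(P[:,2]<zhi)&(np.hypot(P[:,0]-xy[0],P[:,1]-xy[1])<xy[2])]
    return P
M={c:bot.camera_model(c) for c in("top","scene")}
for c,im in(("top",p),("scene",q)):
    G=pts(c,im,(45,120,40),(75,255,255),.155,.18,(.54,-.2,.12))
    O=pts(c,im,(5,150,100),(18,255,255),.155,.18,(.54,.06,.12))
    R1=pts(c,im,(0,150,80),(4,255,255),.038,.055,(.49,.39,.06))
    f=lambda P:(len(P),np.round((P.min(0)+P.max(0))/2,4),np.round(P.mean(0),4))
    print(c);[print(n,f(P)) for n,P in(("green",G),("orange",O),("red",R1)) if len(P)]
    print("yaw y-axis",np.degrees(np.arctan2(*(O.mean(0)-G.mean(0))[[1,0]])), np.linalg.norm((O.mean(0)-G.mean(0))[:2]))
    # shaft wall tops
    d=np.load(c+"_d.npy");W=[]
    for i in range(384):
        for j in range(300,470) if c=="top" else range(250,420):
            if d[i,j]>0:
                X=world(c,(j,i),d[i,j],M[c])
                if .119<X[2]<.129 and np.hypot(X[0]-.54,X[1]+.07)<.14: W.append(X)
    W=np.float32(W);print("walls",len(W),cv2.minAreaRect(W[:,:2]*1000))
E
```

```text
top
green (195, array([ 0.538 , -0.1988,  0.1638]), array([ 0.537 , -0.1969,  0.1661]))
orange (146, array([0.5159, 0.0751, 0.1637]), array([0.515 , 0.0755, 0.1677]))
red (399, array([0.4906, 0.4037, 0.0433]), array([0.4905, 0.4035, 0.0442]))
yaw y-axis 94.62831762210786 0.2733158343851057
walls 2408 ((528.2611694335938, -68.60356140136719), (148.12295532226562, 270.3320007324219), 4.825615882873535)
scene
green (176, array([ 0.5377, -0.1991,  0.1643]), array([ 0.5358, -0.199 ,  0.1684]))
orange (93, array([0.5161, 0.0746, 0.1631]), array([0.5129, 0.0717, 0.1652]))
red (288, array([0.492 , 0.4031, 0.044 ]), array([0.4908, 0.4023, 0.044 ]))
yaw y-axis 94.8347819588517 0.2717185385888027
walls 2039 ((527.5466918945312, -68.48086547851562), (145.50228881835938, 271.98480224609375), 5.815176486968994)
```

View pics/c.png

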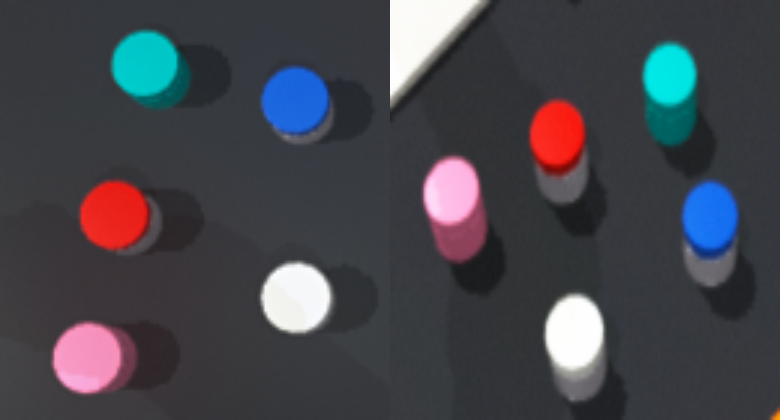

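The crop confirms it: the red lid is on a steel body at crop-left (115,215). The pink and turquoise tins are plain-coloured. First I turn the tool so that its x lies along hatch +y, then go above the tin.

```bash
python3 -m pendant '[[0.0854,0,0,0,6.86],[0.0854,0,0,0,6.86],[0.0854,0,0,0,6.86],[0.0854,0,0,0,6.86],[0.0854,0,0,0,6.86],[0.0854,0,0,0,6.86],[0.0854,0,0,0,6.86],[0.0854,0,0,0,6.86],[0.0854,0,0,0,6.86],[0.0854,0,0,0,6.86]]' 40
python3 -m pendant '[[0.0854,-0.0222,0.023,0,0],[0.0854,-0.0222,0.023,0,0],[0.0854,-0.0222,0.023,0,0],[0.0854,-0.0222,0.023,0,0],[0.0854,-0.0222,0.023,0,0],[0.0854,-0.0222,0.023,0,0],[0.0854,-0.0222,0.023,0,0],[0.0854,-0.0222,0.023,0,0],[0.0854,-0.0222,0.023,0,0],[0.0854,-0.0222,0.023,0,0],[0.0854,-0.0222,0.023,0,0],[0.0854,-0.0222,0.023,0,0]]'
cat >> h.py <<'E'
from scipy.spatial.transform import Rotation as Rn
def delta(gx,gy,gz):
    "shift in tool axes to bring grasp point to world target; also yaw to hatch"
    o=bot.get_obs();w,x,y,z=o["tool_rot"];R=Rn.from_quat([x,y,z,w]).as_matrix()
    g=np.array(o["eef_pos"])+R[:,2]*.155
    print("t",round(o["t"],2),"grasp",np.round(g,4),"z",np.round(R[:,2],3),"yang",round(np.degrees(np.arctan2(R[1,1],R[0,1])),2),"F",np.round(o["contact_force"],1),"shift",np.round(R.T@(np.array([gx,gy,gz])-g),4))
H=np.array([.529,-.088]);A=np.radians(4.7)
def hat(x,y,z):
    c,s=np.cos(A),np.sin(A);delta(H[0]+c*x-s*y,H[1]+s*x+c*y,z)
E
python3 - <<'E'
from h import *
m=bot.camera_model("wrist");p,d=bot.read_camera("wrist");cv2.imwrite("pics/d.png",p)
h=cv2.cvtColor(p,cv2.COLOR_BGR2HSV);k=(cv2.inRange(h,(0,150,80),(4,255,255))|cv2.inRange(h,(176,150,80),(180,255,255)))>0
P=np.array([world("wrist",(j,i),d[i,j],m) for i,j in zip(*np.nonzero(k)) if d[i,j]>0])
P=P[P[:,2]>.038] if len(P) else P
print(len(P)); 
if len(P): print(cv2.minEnclosingCircle(np.float32(P[:,:2]*1000)),P.mean(0))
delta(.491,.403,.027)
E
```

```text
t: 1.53
eef_pos: [0.1935, 0.6467, 0.4047]
tool_rot: [-0.0, 0.679, 0.734, 0.0]
contact_force: [-0.2, 0.8, -0.0]
gripper_width: 1.0
grasp_force: 0.0
t: 2.53
eef_pos: [0.4916, 0.4029, 0.4049]
tool_rot: [-0.0, 0.677, 0.736, 0.0]
contact_force: [0.0, 0.3, 0.3]
gripper_width: 1.0
grasp_force: 0.0
1614
((491.90472412109375, 403.9319152832031), 24.776039123535156) [0.49196661 0.40429017 0.04525759]
t 2.58 grasp [0.4979 0.3963 0.2504] z [ 0.005 -0.003 -1.   ] yang 4.24 F [ 4.8 -4.6  1. ] shift [ 0.0079 -0.0074  0.2233]
```

```bash
python3 -m pendant '[[0.0854,0,0,0.03,0],[0.0854,0,0,0.03,0],[0.0854,0,0,0.03,0],[0.0854,0,0,0.03,0],[0.0854,0,0,0.02,0],[0.0854,0,0,0,0],[0.0854,0,0,0,0],[0.0854,0,0,0,0]]' >/dev/null
python3 -c "
from h import *
delta(.492,.404,.027)"
```

```text
t 3.25 grasp [0.4914 0.4047 0.1112] z [ 0.002  0.001 -1.   ] yang 4.73 F [0.8 0.3 0.4] shift [-0.0008  0.0004  0.0842]
```

```bash
python3 -m pendant '[[0.0854,0,0,0.02,0],[0.0854,0,0,0.02,0],[0.0854,0,0,0.02,0],[0.0854,0,0,0.02,0],[0.0854,0,0,0.002,0],[0.0854,0,0,0,0],[0.0,0,0,0,0],[0.0,0,0,0,0],[0.0,0,0,0,0],[0.0,0,0,0,0],[0.0,0,0,0,0],[0.0,0,0,0,0]]' 40
python3 -m pendant '[[0.0,0,0,0,0],[0.0,0,0,0,0],[0.0,0,0,0,0]]'
python3 -c "
from h import *
hat(0,0,.30)"
```

```text
t: 4.25
eef_pos: [0.4912, 0.4044, 0.1846]
tool_rot: [-0.0, 0.677, 0.736, 0.001]
contact_force: [-0.9, -0.3, 5.8]
gripper_width: 0.576
grasp_force: 40.7
t: 4.5
eef_pos: [0.4912, 0.4045, 0.1846]
tool_rot: [-0.0, 0.677, 0.736, 0.001]
contact_force: [-1.4, -0.7, 6.2]
gripper_width: 0.58
grasp_force: 40.7
t 4.5 grasp [0.4915 0.4048 0.0296] z [ 0.002  0.002 -1.   ] yang 4.73 F [-1.4 -0.7  6.2] shift [-0.4937 -0.0027 -0.2714]
```

```bash
python3 -m pendant '[[0,0,0,-0.01,0],[0,0,0,-0.02,0],[0,0,0,-0.03,0],[0,0,0,-0.035,0],[0,0,0,-0.035,0],[0,-0.01,0,-0.03,0],[0,-0.02,0,-0.02,0],[0,-0.03,0,-0.01,0],[0,-0.035,0,0,0],[0,-0.035,0,0,0],[0,-0.035,0,0,0],[0,-0.035,0,0,0]]' 
python3 -m pendant '[[0,-0.035,0,0,0],[0,-0.035,0,0,0],[0,-0.035,0,0,0],[0,-0.035,0,0,0],[0,-0.035,0,0,0],[0,-0.035,0,0,0],[0,-0.03,0,0,0],[0,-0.025,-0.0027,0,0],[0,-0.015,0,0,0],[0,-0.008,0,0,0],[0,0,0,0,0],[0,0,0,0,0]]'
python3 - <<'E'
from h import *
m=bot.camera_model("wrist");p,d=bot.read_camera("wrist");cv2.imwrite("pics/d.png",p)
hat(0,0,.099)
q,d=bot.read_camera("top");cv2.imwrite("pics/e.png",np.hstack([cv2.resize(p,(400,300)),cv2.resize(q,(400,300))]))
E
```

```text
t: 5.5
eef_pos: [0.5067, 0.2028, 0.3738]
tool_rot: [-0.0, 0.677, 0.736, 0.001]
contact_force: [0.6, -0.0, -1.6]
gripper_width: 0.576
grasp_force: 41.7
t: 6.5
eef_pos: [0.5282, -0.082, 0.373]
tool_rot: [-0.0, 0.677, 0.736, 0.0]
contact_force: [-0.0, 0.8, -1.6]
gripper_width: 0.576
grasp_force: 41.7
t 6.55 grasp [ 0.5283 -0.0811  0.2178] z [-0.     0.001 -1.   ] yang 4.82 F [-0.2  0.5 -1.5] shift [-0.0071  0.0002  0.1188]
```

View pics/e.png

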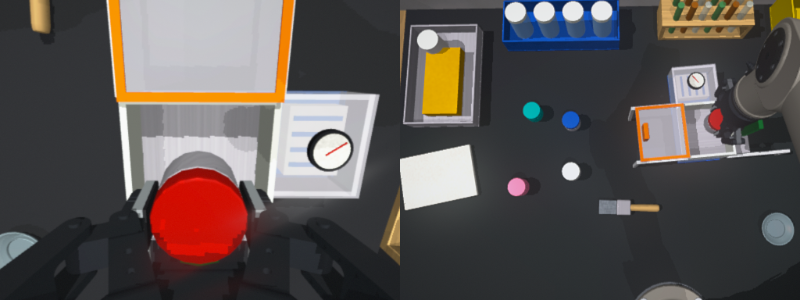

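The wrist view shows the red tin held at (198,215), centred between the shaft walls, which are at columns 128 and 278. The red tin's spot on the table is empty. I lower it.

```bash
python3 -m pendant '[[0,-0.007,0,0.02,0],[0,0,0,0.02,0],[0,0,0,0.02,0],[0,0,0,0.02,0],[0,0,0,0.015,0],[0,0,0,0.01,0],[0,0,0,0.005,0],[0,0,0,0.004,0],[0,0,0,0.002,0],[0,0,0,0,0],[0,0,0,0,0]]' 
python3 -c "
from h import *
hat(0,0,.1006)"
```

```text
t: 7.52
eef_pos: [0.5291, -0.0895, 0.2573]
tool_rot: [0.0, 0.677, 0.736, 0.0]
contact_force: [-0.1, -0.9, -2.0]
gripper_width: 0.572
grasp_force: 41.7
t 7.52 grasp [ 0.5293 -0.0895  0.1023] z [ 0.001  0.    -1.   ] yang 4.74 F [-0.1 -0.9 -2. ] shift [ 0.0015 -0.0002  0.0017]
```

Next I lower it another 2 mm, open the jaw to 68 mm and back straight up.

```bash
python3 -m pendant '[[0,0,0,0.001,0],[0,0,0,0.001,0],[0,0,0,0,0],[0.055,0,0,0,0],[0.06,0,0,0,0],[0.068,0,0,0,0],[0.068,0,0,0,0],[0.068,0,0,0,0]]' 
python3 -m pendant '[[0.068,0,0,-0.005,0],[0.068,0,0,-0.01,0],[0.068,0,0,-0.02,0],[0.068,0,0,-0.03,0],[0.068,0,0,-0.03,0],[0.068,0,0,-0.03,0],[0.068,0,0,-0.025,0],[0.068,0,0,0,0],[0.0,0,0,0,0],[0.0,0,0,0,0]]' 
python3 - <<'E'
from h import *
hat(0,.20,.161)
m=bot.camera_model("wrist");p,d=bot.read_camera("wrist")
h=cv2.cvtColor(p,cv2.COLOR_BGR2HSV);k=(cv2.inRange(h,(0,150,80),(4,255,255))|cv2.inRange(h,(176,150,80),(180,255,255)))>0
P=np.array([world("wrist",(j,i),d[i,j],m) for i,j in zip(*np.nonzero(k)) if d[i,j]>0])
if len(P): print(len(P),np.median(P,0))
q,_=bot.read_camera("scene")
cv2.imwrite("pics/f.png",np.hstack([cv2.resize(p,(400,300)),cv2.resize(q,(400,300))]))
E
```

```text
t: 8.18
eef_pos: [0.5288, -0.0896, 0.2547]
tool_rot: [-0.0, 0.677, 0.736, -0.0]
contact_force: [0.3, 0.9, 0.2]
gripper_width: 0.795
grasp_force: 0.0
t: 9.02
eef_pos: [0.5284, -0.0895, 0.4047]
tool_rot: [-0.0, 0.677, 0.736, 0.0]
contact_force: [0.5, -0.4, -0.1]
gripper_width: 0.527
grasp_force: 0.0
t 9.02 grasp [ 0.5284 -0.0894  0.2497] z [-0.  0. -1.] yang 4.74 F [ 0.5 -0.4 -0.1] shift [0.2013 0.0009 0.0887]
2632 [ 0.52814785 -0.08813601  0.11619492]
```

View pics/f.png

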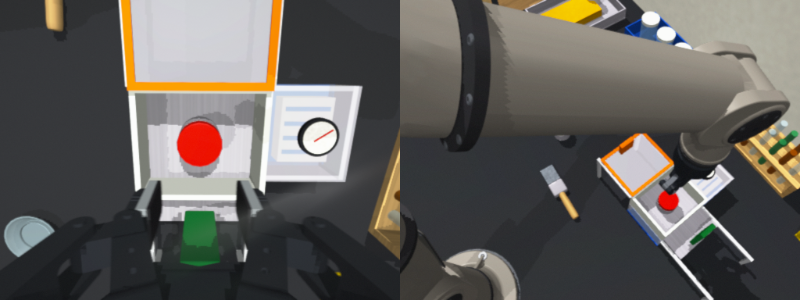

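The tin stands upright in the middle of the shaft: the lid is at wrist (200,143), with its top at z 0.116. Now the outer door.

```bash
python3 -m pendant '[[0,0.02,0,0,0],[0,0.03,0,0,0],[0,0.03,0,0,0],[0,0.03,0,0,0],[0,0.03,0,0,0],[0,0.03,0,0,0],[0,0.02,0.001,0,0],[0,0.011,0,0,0],[0,0,0,0,0],[0,0,0,0,0]]' 
python3 -m pendant '[[0,0,0,0.02,0],[0,0,0,0.02,0],[0,0,0,0.02,0],[0,0,0,0.02,0],[0,0,0,0.009,0],[0,0,0,0,0],[0,0,0,0,0]]' 
python3 -c "
from h import *
hat(0,.062,.161)"
```

```text
t: 9.95
eef_pos: [0.5131, 0.1102, 0.404]
tool_rot: [-0.0, 0.677, 0.736, -0.001]
contact_force: [0.0, -0.6, -0.7]
gripper_width: -0.002
grasp_force: 0.0
t: 10.53
eef_pos: [0.5134, 0.1096, 0.3159]
tool_rot: [0.0, 0.678, 0.735, -0.0]
contact_force: [0.2, -0.5, -0.7]
gripper_width: -0.002
grasp_force: 0.0
t 10.53 grasp [0.5134 0.1094 0.1609] z [-0.    -0.001 -1.   ] yang 4.62 F [ 0.2 -0.5 -0.7] shift [-0.1361 -0.0004 -0.    ]
```

Push gently to within about 10 mm of the stop, then check the force.

```bash
python3 -m pendant '[[0,-0.006,0,0,0],[0,-0.01,0,0,0],[0,-0.01,0,0,0],[0,-0.012,0,0,0],[0,-0.012,0,0,0],[0,-0.012,0,0,0],[0,-0.012,0,0,0],[0,-0.012,0,0,0],[0,-0.012,0,0,0],[0,-0.012,0,0,0],[0,-0.01,0,0,0],[0,-0.006,0,0,0]]' 
python3 -m pendant '[[0,-0.003,0,0,0],[0,-0.002,0,0,0],[0,-0.002,0,0,0],[0,-0.002,0,0,0],[0,0,0,0,0],[0,0,0,0,0]]' 
python3 -c "
from h import *
hat(0,.062,.161)"
```

```text
t: 11.53
eef_pos: [0.5235, -0.0166, 0.3156]
tool_rot: [0.0, 0.678, 0.735, -0.0]
contact_force: [-0.4, 1.0, 1.4]
gripper_width: 0.0
grasp_force: 0.9
t: 12.03
eef_pos: [0.5243, -0.0237, 0.3156]
tool_rot: [0.0, 0.677, 0.736, -0.0]
contact_force: [0.3, -0.2, -0.4]
gripper_width: -0.005
grasp_force: 0.0
t 12.03 grasp [ 0.5242 -0.0237  0.1606] z [-0. -0. -1.] yang 4.76 F [ 0.3 -0.2 -0.4] shift [-0.0024 -0.0005 -0.0004]
```

```bash
for i in 1 2 3; do python3 -m pendant '[[0,-0.0015,0,0,0],[0,-0.0015,0,0,0],[0,0,0,0,0]]' | grep -E 'eef|contact'; done
```

```text
eef_pos: [0.5246, -0.0268, 0.3156]
contact_force: [-0.3, 0.7, -1.1]
eef_pos: [0.5248, -0.0284, 0.3156]
contact_force: [-1.3, 5.2, 0.6]
eef_pos: [0.5249, -0.029, 0.3156]
contact_force: [-3.8, 12.7, 2.7]
```

The stop is reached with the outer door shut. I back off, rise, and look.

```bash
python3 -m pendant '[[0,0.008,0,0,0],[0,0.01,0,0,0],[0,0,0,-0.02,0],[0,0,0,-0.03,0],[0,0,0,-0.02,0],[0,-0.02,0,0,0],[0,-0.03,0,0,0],[0,-0.03,0,0,0],[0,-0.03,0,0,0],[0,-0.03,0,0,0],[0,-0.015,0,0,0],[0,0,0,0,0]]' | grep contact
python3 - <<'E'
from h import *
hat(0,-.082,.150)
p,_=bot.read_camera("wrist");q,_=bot.read_camera("scene")
cv2.imwrite("pics/g.png",np.hstack([cv2.resize(p,(400,300)),cv2.resize(q[150:342,170:426],(400,300))]))
E
```

```text
contact_force: [-0.2, 0.1, 0.0]
t 13.78 grasp [ 0.5359 -0.1742  0.2311] z [ 0.001 -0.003 -1.   ] yang 4.36 F [-0.2  0.1  0. ] shift [0.0047 0.0002 0.0811]
```

View pics/g.png

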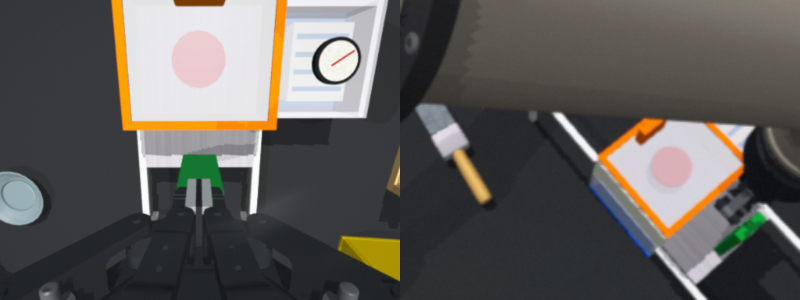

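The clear lid with its orange rim covers the shaft, and the tin shows through it at (198,58). The fingers are above the gap between the shaft and the green handle. I go down and push to -y.

```bash
python3 -m pendant '[[0,0.005,0,0,0],[0,0,0,0.02,0],[0,0,0,0.02,0],[0,0,0,0.02,0],[0,0,0,0.015,0],[0,0,0,0.006,0],[0,0,0,0,0],[0,0,0,0,0]]' | grep contact
python3 -c "
from h import *
hat(0,-.082,.150)"
```

```text
contact_force: [0.1, -1.0, 0.4]
t 14.55 grasp [ 0.5363 -0.1633  0.15  ] z [ 0.  0. -1.] yang 4.82 F [ 0.1 -1.   0.4] shift [-0.0064 -0.0011  0.    ]
```

```bash
python3 -m pendant '[[0,-0.006,-0.001,0,0],[0,-0.01,0,0,0],[0,-0.01,0,0,0],[0,-0.012,0,0,0],[0,-0.012,0,0,0],[0,-0.012,0,0,0],[0,-0.012,0,0,0],[0,-0.012,0,0,0],[0,-0.012,0,0,0],[0,-0.012,0,0,0],[0,-0.012,0,0,0],[0,-0.008,0,0,0]]' | grep -E 'eef|contact'
python3 -m pendant '[[0,-0.003,0,0,0],[0,-0.002,0,0,0],[0,0,0,0,0],[0,0,0,0,0]]' | grep -E 'eef|contact'
python3 -c "
from h import *
hat(0,-.208,.150)"
```

```text
eef_pos: [0.5455, -0.2959, 0.3047]
contact_force: [0.1, 0.6, 3.0]
eef_pos: [0.546, -0.2989, 0.3046]
contact_force: [0.1, -0.0, 1.1]
t 15.88 grasp [ 0.5461 -0.299   0.1496] z [ 0.    -0.001 -1.   ] yang 4.74 F [ 0.1 -0.   1.1] shift [ 0.0037  0.0003 -0.0004]
```

Finger at y -0.212, so the door should be open by about 0.115. I back off, rise and check from a side position.

```bash
python3 -m pendant '[[0,0.01,0,0,0],[0,0.005,0,-0.01,0],[0,0,0,-0.03,0],[0,0,0,-0.03,0],[0,0,0,-0.035,0],[0,0,0,-0.035,0],[0,0,0,-0.035,0],[0,0.03,0,0,0],[0,0.03,0,0,0],[0,0.03,0,0,0],[0,0,0,0,0],[0,0,0,0,0]]' | grep contact
python3 - <<'E'
from h import *
hat(0,-.1,.3)
m=bot.camera_model("wrist");p,d=bot.read_camera("wrist")
q,_=bot.read_camera("scene")
cv2.imwrite("pics/i.png",np.hstack([cv2.resize(p,(400,300)),cv2.resize(q[130:360,150:457],(400,300))]))
h=cv2.cvtColor(p,cv2.COLOR_BGR2HSV)
for n,lo,hi,zr in(("green",(45,120,40),(75,255,255),(.155,.18)),("orange",(5,150,100),(18,255,255),(.155,.18))):
    k=cv2.inRange(h,lo,hi)>0
    P=np.array([world("wrist",(j,i),d[i,j],m) for i,j in zip(*np.nonzero(k)) if d[i,j]>0])
    P=P[(P[:,2]>zr[0])&(P[:,2]<zr[1])] if len(P) else P
    if len(P): u=(P[:,:2]-H)@[-np.sin(A),np.cos(A)];print(n,len(P),"hatch y",np.median(u),u.min(),u.max())
E
```

```text
contact_force: [-0.6, -0.1, 0.6]
t 16.88 grasp [ 0.5377 -0.1909  0.3251] z [ 0.     0.001 -1.   ] yang 5.05 F [-0.6 -0.1  0.6] shift [ 0.0032 -0.0002  0.0252]
orange 378 hatch y 0.03737578860714755 0.036602681878260164 0.040822457443179375
```

View pics/i.png

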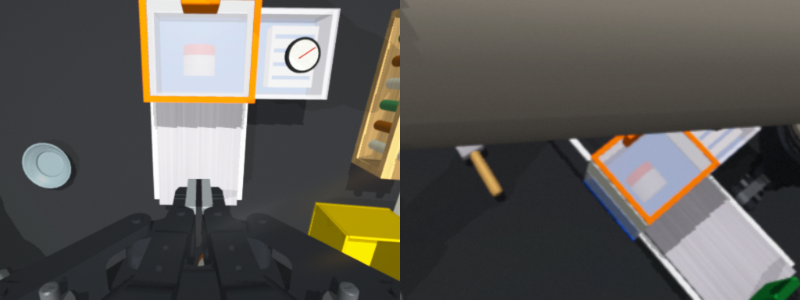

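The outer door is shut. The inner door is open, and the tin lies on its side in the box at wrist (200,58). I check its position.

```bash
python3 -m pendant '[[0,0,0,0,0],[0,0,0,0,0],[0,0,0,0,0],[0,0,0,0,0],[0,0,0,0,0],[0,0,0,0,0]]' | grep contact
python3 - <<'E'
from h import *
m=bot.camera_model("wrist");p,d=bot.read_camera("wrist")
f=lambda X:np.round([(X[:2]-H)@[np.cos(A),np.sin(A)],(X[:2]-H)@[-np.sin(A),np.cos(A)],X[2]],3)
for n,z in(("pinpoint",.033),("boxes_of",.045)):
    for r in getattr(bot,n)("tin_mid","wrist")[:2]:
        a=r["at"];print(n,r["score"],np.round(a),f(onplane("wrist",a,z,m)),f(world("wrist",a,d[int(a[1]),int(a[0])],m)))
for a in((256,64),(256,86)): print(a,f(onplane("wrist",a,.05,m)),f(world("wrist",a,d[a[1],a[0]],m)))
cv2.imwrite("pics/j.png",cv2.resize(p[0:140,170:350],(720,560)))
E
```

```text
contact_force: [0.4, 0.2, 1.0]
(256, 64) [0.001 0.002 0.05 ] [ 0.    -0.006  0.13 ]
(256, 86) [ 0.001 -0.023  0.05 ] [ 0.    -0.026  0.131]
```

View pics/j.png

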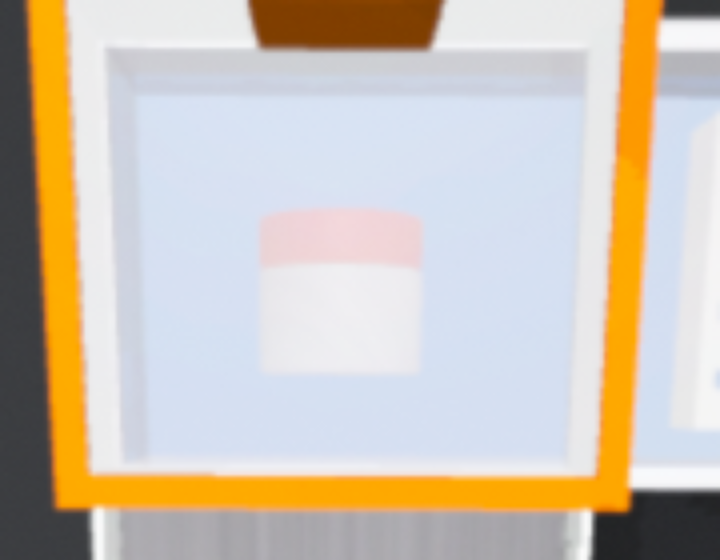

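The tin lies flat on the box floor, with its centre near hatch x 0, y -0.01. The outer door is shut and the arm touches nothing.

```bash
python3 -c "
from station import bot
print(bot.hand_in())"
```

```text
the job is handed in; nothing more can be done
None
```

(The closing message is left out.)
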